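Reset the stirrer drive interlock with the panel key

TASK

Take the key with the square bow out of the key holder and push it fully home in the keyhole on top of the white drive console. Turn it clockwise until it presses firmly and gently against its springy stop and hold it there for a moment, turn it back home, draw it out, stand it again fully down in the holder slot it came from and let go; do not force the lock, and leave the round-bowed key, the jar on the console and the hose nut by the holder where they are.

Things in the scene. Friction and masses are not known exactly. Their poses are not given: they have to be found in the camera images.
- key_grip (a point): The key with the square bow (70 mm long, about 60 g, upright). This point: centre of the bow, a black plate 34 mm wide (y), 34 mm high (z), 10 mm thick (x; pinch it across this), 53 mm above the tip. The key is the same either way round. z points from tip to bow.
- key_tip (a point): Tip of that key, on its axis. At the tip are two flat steel wings, together 26 mm wide (y), 5 mm thick (x), 12 mm high; above them a shank 6 mm across, then a collar 20 mm across, 4 mm thick, with its underside 23 mm above the tip; then a stem 10 mm across up to the bow.
- keyhole (a point): Centre of the keyhole at the top face of its 50 mm square, 8 mm thick steel plate, 5 mm proud of the white console (200 x 240 mm, 90 mm high). Slot 28 mm long (y), 7 mm wide (x), z up. Fully home, the key's collar rests on the plate, its tip 23 mm below this point, wings along this y. Once turned, the wings are kept in by the plate: the key comes out only within 4 degrees of home.
- rotor (a joint): Brass rotor in the lock, turned by the key's wings: 0 at home, grows clockwise seen from above, rad. The key has about 0.13 rad of free play in it each way; it turns with a little friction (0.02 N m) and stays where it is left.
- contact (a joint): Sprung switch contact hidden in the lock, the stop of the key's wings: 0 free, 0.16 rad fully pressed (solid). The key meets it after some 50 to 85 degrees of clockwise turning, different each time. Its spring takes 0.16 N m at full travel; it switches by 0.07 rad. Past full travel the force rises steeply; 25 N on the wings (about 0.28 N m) damages the lock.
- slot_a (a point): Centre of the mouth, at the top face, of one slot of the grey key holder (80 x 160 mm, top 35 mm above the bench). Slots are 30 mm long (along this y), 9 mm wide (x), 26 mm deep, z up; a key stands in one with its collar resting on the top face.
- slot_b (a point): Centre of the mouth of the holder's other slot, 76 mm away along the holder's y. Like slot_a.
- other_key_grip (a point): Another key, of the same height, in the other slot of the holder; this point is the centre of its round bow, a black disc 36 mm across and 10 mm thick. To be left alone.
- jar: Small glass jar with a blue lid, 38 mm across and 45 mm high, standing on the far part of the console; origin at its underside. To be left alone.
- hose_tail: Loose hose nut with a spigot, 22 mm across, 42 mm high, standing on the bench beside the holder; origin at its underside. To be left alone.

How it is judged:
On the way, in this order (a step that is already met when the one before it is completed fails the run):
1. the key is fully home in the keyhole (tip at least 20.5 mm below the plate's face) with the rotor at home (z of key_grip in the frame of keyhole below 0.0325 m and horizontal distance between key_grip and keyhole below 0.006 m and angle between key_grip's own z axis and vertical below 0.12 rad and value of joint rotor below 0.2 rad), for 0.1 s.
2. the key is turned clockwise to its stop: the sprung contact is pressed by at least 0.07 rad for 0.3 s (value of joint contact above 0.07 rad and value of joint rotor above 0.6 rad), for 0.3 s.
3. the key, still in the lock, has turned the rotor back home (within 0.2 rad) (value of joint rotor below 0.2 rad and value of joint contact below 0.02 rad and z of key_grip in the frame of keyhole below 0.045 m and horizontal distance between key_grip and keyhole below 0.01 m), for 0.05 s.
4. the key is drawn out of the lock (z of key_grip in the frame of keyhole above 0.058 m), for 0.1 s.
At the end, for the whole second after the job is handed in: The key stands released and at rest in the holder slot it came from, fully down (bow centre within 8 mm of where it began, tilted less than 0.15 rad), with the lock's rotor within 0.2 rad of home and the sprung contact free (below 0.02 rad) (distance of key_grip from where it was at the start of the episode below 0.008 m and angle between key_grip's own z axis and vertical below 0.15 rad and ((horizontal distance between key_grip and slot_a below 0.008 m and z of key_grip in the frame of slot_a below 0.034 m) or (horizontal distance between key_grip and slot_b below 0.008 m and z of key_grip in the frame of slot_b below 0.034 m)) and linear speed of key below 0.02 m/s and value of joint rotor below 0.2 rad and value of joint contact below 0.02 rad); the robot touches nothing.
It fails at once if the lock is forced: more than 25 N between the key's wings and the sprung contact (contact force between key and contact above 25 N).
It fails at once if the key is jammed against the console with more than 25 N (contact force between key and console above 25 N).
It fails at once if the robot pushes on the console with more than 15 N (contact force between any of the fingers, the arm and console above 15 N).
It fails at once if the other key is disturbed (moved over 10 mm) (distance of other_key_grip from where it was at the start of the episode above 0.01 m).
It fails at once if the jar or the hose nut is disturbed (moved over 15 mm) (distance of any of jar, hose_tail from where it was at the start of the episode above 0.015 m).
It also fails if it takes over 72 s, if anything falls off the work surface, if the arm or the gripper's body presses on something with over 40 N, if the wrist force passes 120 N, or if a joint passes its speed limit or range.

ROBOT

A 7-joint arm with a two-finger parallel gripper is mounted at the origin on the work surface. World frame = base frame: x ahead of the robot, y to its left, z up, the work surface at z = 0. Lengths are in m, angles in rad, forces in N, time in s.
With the tool pointing down it reaches from about 0.35 to 0.9 m from the base axis. Payload 7.2 kg.
Tool frame: the origin (TCP) lies at the very end of the fingers, on their centre line; the grasp point (between the pads) lies 19 mm behind it (manip.grip_point_offset is the distance from the TCP to the grasp point, in m); x points along the fingers, y is the direction in which the jaws open and shut, and the axes are right-handed (so a half turn about x gives the same grasp; the last joint's range is limited). The gripper opens to 88 mm and grips with 3 to 60 N. Pads are 20 mm wide; open, the fingers measure 115 mm over their backs; the gripper's body (75 mm by 178 mm) begins 61 mm behind the grasp point.
Start: joints at [1.252, 0.411, -0.013, 1.596, 0.006, 1.134, -0.082], TCP at [0.155, -0.605, 0.191] pointing down, gripper open.
Joint ranges: [-2.95, 2.95], [-0.29, 1.99], [-1.47, 1.44], [0.14, 2.54], [-1.03, 4.17], [0.13, 1.85], [-2.86, 2.86]. Speed limits (rad/s): [2.39, 2.39, 3.01, 3.01, 3.14, 3.14, 3.14].

INTERFACE

Orientations are given as a unit quaternion [w, x, y, z].
In Python, from station import manip, camera gives the robot as it stands.
- The arm moves only by the shell command python3 -m handwheel 'ROWS' [FORCE]. ROWS is JSON, a list of rows, each a list of 3 entries, a list of its own where there are three numbers: the shift along the tool's x, y, z in mm, then the turn about the tool's x in degrees, then the opening, from -1 (shut) to 1 (fully open). In form: [[[dx, dy, dz], spin, gripper], ...]. A call has exactly 10 rows; each row shifts and turns the commanded pose from where the row before left it, along the tool's axes as they then stand; what a row does not reach is not made up. A row lasts 1/8 s, in which the tool goes at most 62.5 mm and 10.7 degrees, less where a joint would pass 70% of its speed; a pose out of reach is approached as far as the arm can. A call is refused whole if a number of a shift passes 62.5 or a number of a turn 10.7, either way. A call with a gripper value outside its range is refused whole. The fingers move at their own pace and stop on an object; FORCE is the grip in N (left out, the last holds). Time passes only in rows, so rows that do not move let the fingers close, or fill a call up. It gives the time, the measured TCP pose, the force and the opening at its end, in the units of the state.
- manip.read_state(): the state, without advancing time (a new reading comes with each control period).
- camera(name): name is "side" or "top" or "wrist"; returns a dict with "frame" (480x640x3 uint8, blue, green, red), "fovy" (degrees; the focal length in pixels is half the picture's height over the tangent of half this angle, whatever the lens; pixels are square), "cx", "cy" (the principal point, pixels), "D" ([k1, k2, p1, p2, k3] as OpenCV has them; the pictures are not rectified), "R" (3x3) and "t" (3): a world point X has camera coordinates R X + t; the wrist camera has in their place "mount" (4x4, takes a point from camera to tool coordinates, whose origin is the TCP and whose axes are the tool frame's). Camera axes: x right, y down, z forward; pixel columns grow to the right and rows downward; lengths in m; the calibration is good to about 2 mm. A picture is of the moment at which its call begins: read the wrist's pose just before it. There is no depth.
- manip.job_done(): hands the job in, once; it reports no verdict.
The state is a dict: "clock": time; "q": joint angles; "dq": joint speeds; "joint_efforts": joint torques, N m; "eef_pos": TCP position; "ee_rot": TCP orientation; "ft_force": force on the tool from outside, world axes, zero at the start; "moment": the same for the moment, N m; "finger_gap": finger opening in m.
Only numpy, scipy, OpenCV 4.12 (cv2) and the standard library are available. Lean on these libraries where they do the work, as an engineer would, in place of code of your own. Each camera call takes 0.05 s, during which the arm holds its last target.

## Working session

There is one attempt and no reset: what is moved stays moved. The work goes in short steps, Python scripts to look and compute and a shell command to move; the robot and the scene stay as the last step left them, time stands still between calls to the robot, and variables do not carry over. Pictures are saved under pics/ and viewed, and the job is handed in when it is done.

```bash
ls; mkdir -p pics
python3 - <<'E'
from station import manip, camera
import cv2, numpy as np
s=manip.read_state(); print(s)
print(manip.grip_point_offset)
for n in ["side","top","wrist"]:
    c=camera(n); cv2.imwrite(f"pics/{n}0.png",c["frame"])
    print(n,{k:(np.round(v,4).tolist() if not np.isscalar(v) else v) for k,v in c.items() if k!="frame"})
E
```

```text
pics
{'clock': 0.0, 'q': array([ 1.25181098,  0.41191614, -0.01269725,  1.59701584,  0.005622  ,
        1.13428083, -0.08219442]), 'dq': array([-1.82724577e-03,  1.09113712e-03,  9.91095443e-05,  2.01810054e-04,
        1.77346712e-04,  2.79821337e-04, -1.50574764e-04]), 'joint_efforts': array([ 7.71291093e-05, -5.87956917e+01,  6.41910899e-01, -2.91080296e+01,
       -5.37072925e-02,  1.82470697e-02,  1.50461929e-04]), 'eef_pos': array([ 0.15491018, -0.60494304,  0.19011062]), 'ee_rot': array([-0.08789525, -0.70143556, -0.08899051,  0.70167177]), 'ft_force': array([-0.66946998, -0.55912936, -0.45848028]), 'moment': array([ 0.02883254,  0.01350593, -0.02063028]), 'finger_gap': 0.08783411872082364}
0.0187
side {'fovy': 53.618903665250826, 'cx': 321.92616837545125, 'cy': 232.39430677413128, 'D': [0.0144, 0.0, 0.0, 0.0, 0.0], 'R': [[-0.9904, -0.1381, 0.0003], [-0.1014, 0.7254, -0.6808], [0.0938, -0.6743, -0.7324]], 't': [0.5816, 0.0701, 0.7573]}
top {'fovy': 51.506298973168754, 'cx': 311.70085028864287, 'cy': 240.03608453373133, 'D': [-0.1321, 0.0, 0.0, 0.0, 0.0], 'R': [[0.0209, -0.9997, 0.0134], [-0.998, -0.0217, -0.0595], [0.0597, -0.0121, -0.9981]], 't': [0.0368, 0.5745, 0.8727]}
wrist {'fovy': 66.67630050228409, 'cx': 322.67616286948163, 'cy': 240.55483390819285, 'D': [-0.0266, 0.0, 0.0, 0.0, 0.0], 'mount': [[0.0001, -0.2863, 0.9581, -0.1929], [1.0, 0.0, -0.0001, 0.0004], [-0.0, 0.9581, 0.2863, -0.078], [0.0, 0.0, 0.0, 1.0]]}
```

View pics/side0.png

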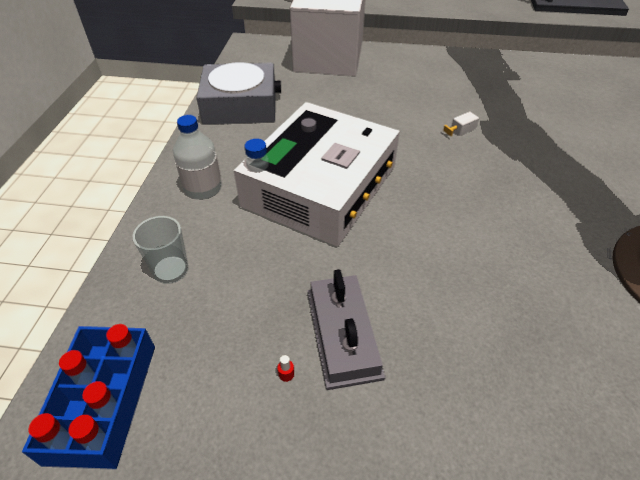

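View pics/top0.png

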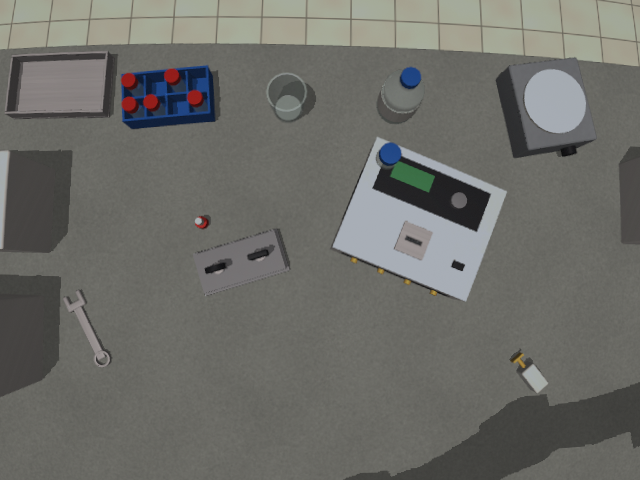

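View pics/wrist0.png

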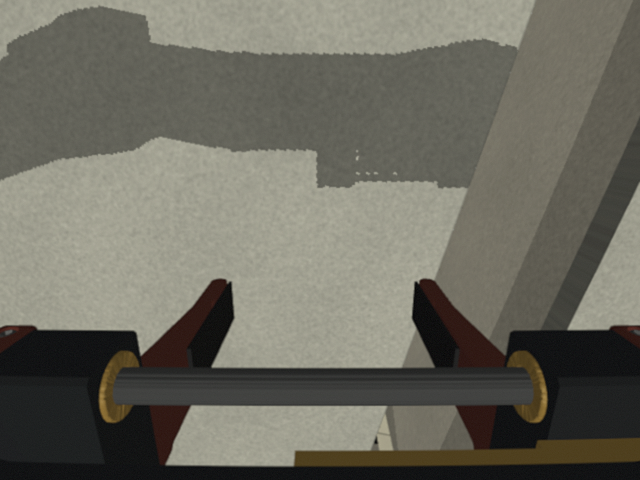

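Run:
```python
import cv2,numpy as np
s=cv2.imread("pics/side0.png"); t=cv2.imread("pics/top0.png")
a=cv2.resize(s[260:390,290:400],None,fx=4,fy=4,interpolation=cv2.INTER_CUBIC)
b=cv2.resize(t[215:300,185:295],None,fx=3.2,fy=3.2,interpolation=cv2.INTER_CUBIC)
h=max(a.shape[0],b.shape[0])
o=np.zeros((h,a.shape[1]+b.shape[1],3),np.uint8);o[:a.shape[0],:a.shape[1]]=a;o[:b.shape[0],a.shape[1]:]=b
cv2.imwrite("pics/z1.png",o)
c=cv2.resize(t[130:305,325:510],None,fx=3.2,fy=3.2,interpolation=cv2.INTER_CUBIC)
cv2.imwrite("pics/z2.png",c)
```

```text
(no output)
```

View pics/z1.png

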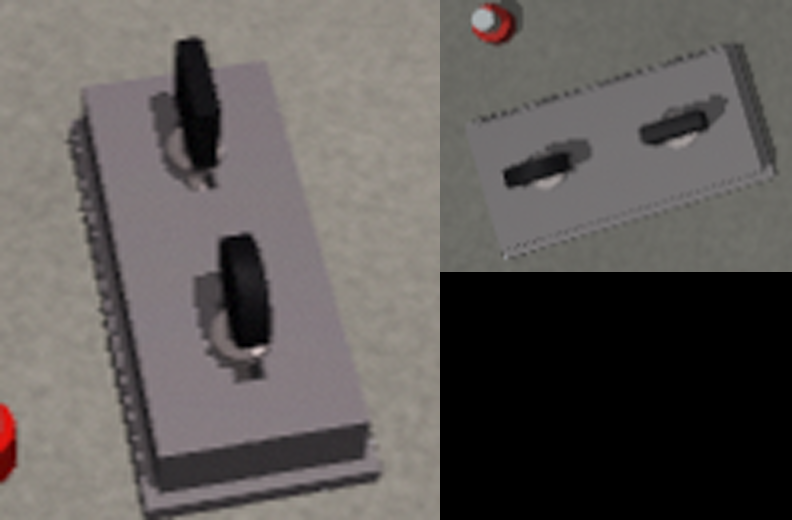

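View pics/z2.png

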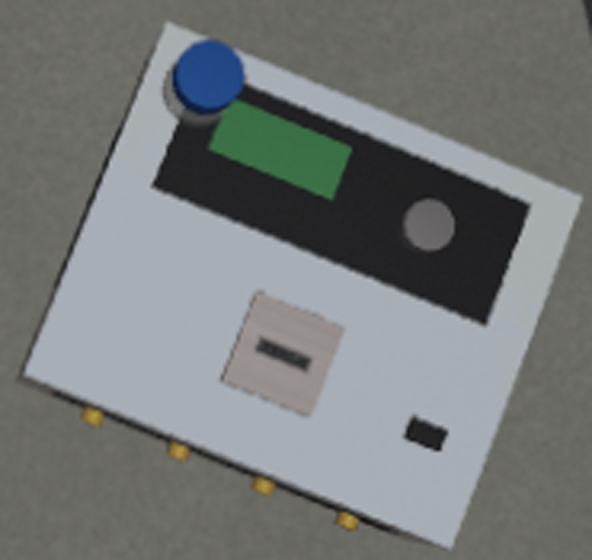

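```bash
cat > h.py <<'E'
from station import manip, camera
import cv2, numpy as np
from scipy.spatial.transform import Rotation as Ro
def K(c):
    f=240/np.tan(np.radians(c["fovy"])/2); return np.array([[f,0,c["cx"]],[0,f,c["cy"]],[0,0,1.]])
def st():
    s=manip.read_state(); q=s["ee_rot"]; R=Ro.from_quat([q[1],q[2],q[3],q[0]]).as_matrix()
    return s,R,np.array(s["eef_pos"])
def get(n):
    s,R,p=st(); c=camera(n); c=dict(c)
    if n=="wrist":
        M=np.array(c["mount"]); c["Rw"]=R@M[:3,:3]; c["o"]=R@M[:3,3]+p
    else:
        c["Rw"]=np.array(c["R"]).T; c["o"]=-c["Rw"]@np.array(c["t"])
    return c
def ray(c,uv):
    u=cv2.undistortPoints(np.array(uv,float).reshape(-1,1,2),K(c),np.array(c["D"])).reshape(-1,2)
    return (c["Rw"]@np.c_[u,np.ones(len(u))].T).T
def onz(c,uv,z):
    d=ray(c,uv); o=c["o"]; return o+d*((z-o[2])/d[:,2])[:,None]
def tri(obs):
    A=np.zeros((3,3));b=np.zeros(3)
    for c,uv in obs:
        d=ray(c,[uv])[0]; d/=np.linalg.norm(d); P=np.eye(3)-np.outer(d,d); A+=P;b+=P@c["o"]
    return np.linalg.solve(A,b)
def proj(c,X):
    R=c["Rw"].T; rv,_=cv2.Rodrigues(R); return cv2.projectPoints(np.array(X,float).reshape(-1,1,3),rv,-R@c["o"],K(c),np.array(c["D"]))[0].reshape(-1,2)
E
python3 - <<'E'
from h import *
c=get("top"); f=c["frame"]
g=f.max(2)
print("cam",c["o"])
def blob(x0,x1,y0,y1,th):
    m=np.zeros_like(g); m[y0:y1,x0:x1]=(g[y0:y1,x0:x1]<th)*255
    cs,_=cv2.findContours(m,0,2)
    for k in sorted(cs,key=cv2.contourArea)[::-1][:3]:
        if cv2.contourArea(k)>8:
            r=cv2.minAreaRect(k); yield r,cv2.boxPoints(r)
for nm,a,z in [("keys",(195,285,235,285,42),.082),("hole",(398,430,225,256,95),.095)]:
    for r,b in blob(*a):
        P=onz(c,b,z); ctr=onz(c,[r[0]],z)[0]
        e=P[1]-P[0],P[2]-P[1]; e=max(e,key=np.linalg.norm)
        print(nm,np.round(r[0],1),np.round(r[1],1),ctr.round(4),"yaw of long",np.degrees(np.arctan2(e[1],e[0])).round(1),[round(float(np.linalg.norm(P[i+1]-P[i])),4) for i in (0,1)])
s,R,p=st(); print(R.round(3))
E
```

```text
cam [0.52041643 0.05983576 0.90474114]
keys [215.4 267.5] [ 5.7 21.2] [0.5206 0.2084 0.082 ] yaw of long -70.3 [0.0353, 0.0094]
keys [258.6 254.2] [ 6.  19.3] [0.5443 0.1372 0.082 ] yaw of long -71.6 [0.0319, 0.0099]
hole [413.1 240.3] [16.7  3.9] [ 0.5721 -0.1167  0.095 ] yaw of long -111.2 [0.0065, 0.0277]
[[-0.     0.248 -0.969]
 [ 0.001 -0.969 -0.248]
 [-1.    -0.001  0.   ]]
```

```bash
python3 -m handwheel '[[[-3,0,-60],-5.6,1],[[-3,0,-60],-5.6,1],[[-3,0,-60],-5.6,1],[[-3,0,-60],-5.6,1],[[-3,0,-60],-5.6,1],[[-3,0,-60],-5.6,1],[[-3,0,-60],-5.6,1],[[-3,0,-60],-5.6,1],[[-3,0,-60],-5.6,1],[[-3,0,-60],-5.6,1]]' 30
python3 - <<'E'
from h import *
s,R,p=st(); print(R.round(3),p,s["clock"],s["q"].round(3))
E
```

```text
clock: 1.45
eef_pos: [0.6004, -0.2365, 0.2207]
ee_rot: [-0.408, -0.577, -0.408, 0.577]
ft_force: [0.6, 0.5, -0.1]
finger_gap: 0.0882
[[-0.     0.943 -0.333]
 [ 0.    -0.333 -0.943]
 [-1.    -0.    -0.   ]] [ 0.60039487 -0.23649498  0.22070913] 1.45 [ 0.558  0.454 -0.374  1.485  0.17   1.235 -0.177]
```

```bash
python3 -m handwheel '[[[0,-33,-52],0,1],[[0,-33,-52],0,1],[[0,0,0],0,1],[[0,0,0],0,1],[[0,0,0],0,1],[[0,0,0],0,1],[[0,0,0],0,1],[[0,0,0],0,1],[[0,0,0],0,1],[[0,0,0],0,1]]'
python3 - <<'E'
from h import *
c=get("wrist"); cv2.imwrite("pics/w1.png",c["frame"])
s,R,p=st(); print(R.round(3),p,proj(c,[[.5721,-.1167,.095]]),s["moment"],s["ft_force"])
E
```

```text
clock: 2.7
eef_pos: [0.5724, -0.118, 0.221]
ee_rot: [0.407, 0.578, 0.407, -0.578]
ft_force: [0.5, 0.1, -0.7]
finger_gap: 0.0878
[[ 0.     0.942 -0.336]
 [-0.    -0.336 -0.942]
 [-1.     0.     0.   ]] [ 0.57237619 -0.11797933  0.22096606] [[322.30160974 220.85283074]] [-0.00398154 -0.07905217  0.05835635] [-0.37549368  0.32340431 -0.00979924]
```

View pics/w1.png

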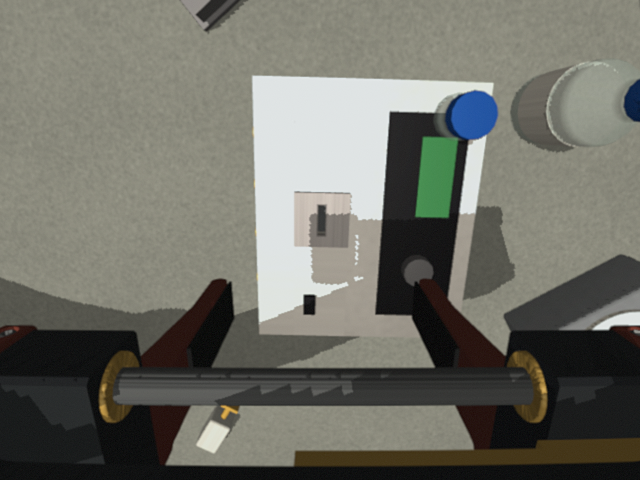

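Run:
```python
from h import *
c=get("wrist"); g=c["frame"].max(2)
cv2.imwrite("pics/z3.png",cv2.resize(c["frame"][180:260,280:365],None,fx=7,fy=7,interpolation=cv2.INTER_NEAREST))
w=g[200:242,313:331]
for th in (60,80,100):
    m=np.zeros_like(g); m[200:242,314:330]=(w[:,1:17]<th)*255
    ys,xs=np.nonzero(m); 
    if len(xs)<20: continue
    n,l,s_,_=cv2.connectedComponentsWithStats(m); k=1+s_[1:,4].argmax(); ys,xs=np.nonzero(l==k)
    r=cv2.minAreaRect(np.c_[xs,ys].astype(np.float32)); P=onz(c,cv2.boxPoints(r),.095); ctr=onz(c,[[xs.mean(),ys.mean()]],.095)[0]
    q=np.c_[xs,ys].astype(float); W=onz(c,q,.095)[:,:2]; u,sv,v=np.linalg.svd(W-W.mean(0),full_matrices=False)
    print(th,len(xs),r,ctr.round(4),onz(c,[r[0]],.095).round(4),[round(float(np.linalg.norm(P[i+1]-P[i])),4) for i in (0,1)],"yaw",np.degrees(np.arctan2(v[0,1],v[0,0])))
```

```text
60 139 ((321.5, 218.0), (24.0, 5.0), 90.0) [ 0.572  -0.1143  0.095 ] [[ 0.5723 -0.114   0.095 ]] [0.0044, 0.022] yaw -108.44687740073068
80 181 ((321.5, 218.5), (25.0, 7.0), 90.0) [ 0.5718 -0.1147  0.095 ] [[ 0.5722 -0.1144  0.095 ]] [0.0062, 0.023] yaw -111.19890813758617
100 258 ((321.0, 220.0), (30.0, 8.0), 90.0) [ 0.571  -0.1164  0.095 ] [[ 0.5713 -0.1156  0.095 ]] [0.0071, 0.0276] yaw -110.08642435351969
```

View pics/z3.png

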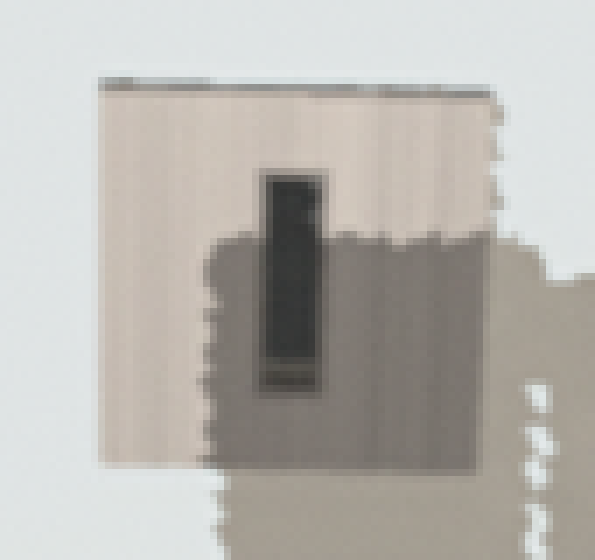

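Run:
```python
from h import *
c=get("wrist"); print(manip.read_state()["clock"])
cr=lambda a:np.array(a)/7.+[280,180]-.5
def yaw(a): d=a[1]-a[0]; return round(float(np.degrees(np.arctan2(d[1],d[0]))),2), round(float(np.linalg.norm(d)),4)
P=onz(c,cr([[99,92],[490,95],[480,468],[99,468]]),.095); print("plate",P.mean(0),[yaw(P[[i,(i+1)%4]]) for i in range(4)])
S=onz(c,cr([[262,172],[326,172],[322,395],[258,395]]),.095); print("slot",S.mean(0),[yaw(S[[i,(i+1)%4]]) for i in range(4)])
g=c["frame"].min(2)
m=((g>190)*255).astype(np.uint8)
# console left edge via fit
pts=[]
for y in range(90,240,5):
    x=np.nonzero(m[y,230:300])[0][0]+230; pts.append([x-.5,y])
W=onz(c,pts,.09); v=cv2.fitLine(W[:,:2].astype(np.float32),cv2.DIST_HUBER,0,.01,.01).ravel(); print("left",np.degrees(np.arctan2(v[1],v[0])))
pts=[]
for x in range(270,440,5):
    y=np.nonzero(m[60:120,x])[0][0]+60; pts.append([x,y-.5])
W=onz(c,pts,.09); v=cv2.fitLine(W[:,:2].astype(np.float32),cv2.DIST_HUBER,0,.01,.01).ravel(); print("top",np.degrees(np.arctan2(v[1],v[0])))
```

```text
2.85
plate [ 0.57136905 -0.11575708  0.095     ] [(-20.07, 0.0491), (-109.96, 0.0491), (160.38, 0.0499), (69.08, 0.0495)]
slot [ 0.57136284 -0.11578427  0.095     ] [(-19.62, 0.0081), (-110.49, 0.0293), (160.38, 0.0083), (69.1, 0.0294)]
left 68.92079
top -21.133032
```

```bash
python3 -m handwheel '[[[0,-28,-57],0,1],[[0,-28,-57],0,1],[[0,-28,-57],0,1],[[0,-28,-57],0,1],[[0,0,0],-9.5,1],[[0,0,0],-9.5,1],[[0,0,0],-9.5,1],[[0,0,0],-9.5,1],[[0,0,0],0,1],[[0,0,0],0,1]]'
python3 - <<'E'
from h import *
c=get("wrist"); cv2.imwrite("pics/w2.png",c["frame"])
s,R,p=st(); print(R.round(3),p,proj(c,[[.5443,.1372,.082]]),s["q"].round(2))
cv2.imwrite("pics/z4.png",cv2.resize(c["frame"][100:270,260:400],None,fx=3.5,fy=3.5,interpolation=cv2.INTER_NEAREST))
E
```

```text
clock: 4.1
eef_pos: [0.544, 0.1303, 0.2209]
ee_rot: [0.573, 0.415, 0.573, -0.415]
ft_force: [-0.2, -0.2, -0.0]
finger_gap: 0.0882
[[ 0.     0.95   0.312]
 [-0.     0.312 -0.95 ]
 [-1.     0.     0.   ]] [0.54395422 0.13030692 0.22093608] [[326.16201019 212.38408168]] [ 0.19  0.35 -0.65  1.69  0.22  1.19 -0.21]
```

View pics/w2.png

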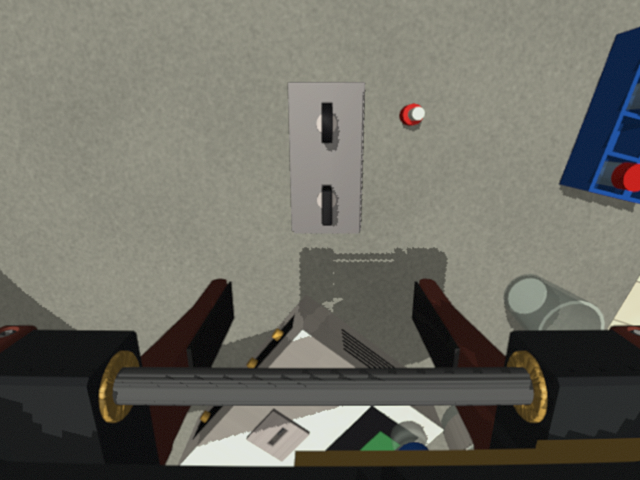

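View pics/z4.png

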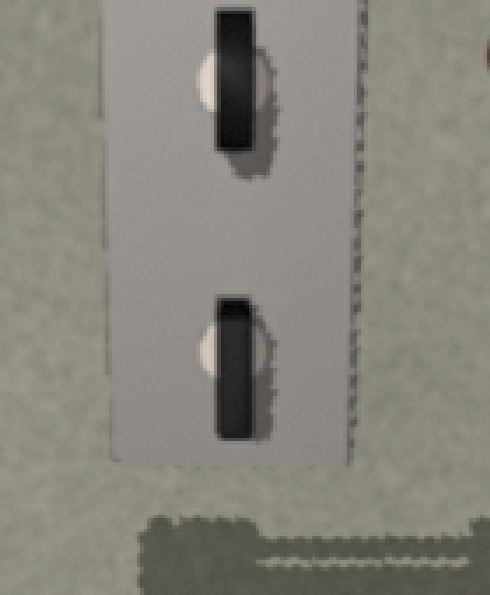

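Run:
```python
from h import *
c=get("wrist"); cr=lambda a:np.array(a)/3.5+[260,100]-.5
def yaw(a): d=a[1]-a[0]; return round(float(np.degrees(np.arctan2(d[1],d[0]))),2), round(float(np.linalg.norm(d)),4)
P=onz(c,cr([[217,318],[252,318],[252,440],[217,440]]),.082); print(P.mean(0),[yaw(P[[i,(i+1)%4]]) for i in range(4)])
H=onz(c,cr([[104,0],[112,460],[348,464],[357,60]]),.035); print([yaw(H[[i,(i+1)%4]]) for i in range(4)])
P2=onz(c,cr([[217,10],[252,10],[252,150],[217,150]]),.078); print(P2.mean(0),P2.mean(0)-P.mean(0))
s,R,p=st(); print("tool delta",R.T@(P.mean(0)-p))
```

```text
[0.54328536 0.14123282 0.082     ] [(18.2, 0.0091), (-71.42, 0.0328), (-161.8, 0.0094), (108.14, 0.0328)]
[(-72.19, 0.1328), (17.2, 0.0726), (108.53, 0.1181), (-174.47, 0.0727)]
[0.51953953 0.21291152 0.078     ] [-0.02374582  0.0716787  -0.004     ]
tool delta [ 0.13897121  0.00277478 -0.01053536]
```

```bash
python3 -m handwheel '[[[0,2.8,-9],0,1],[[43,0,0],0,1],[[43,0,0],0,1],[[43,0,0],0,1],[[30,0,0],0,1],[[14,0,0],0,1],[[0,0,0],0,1],[[0,0,0],0,1],[[0,0,0],0,1],[[0,0,0],0,1]]'
python3 - <<'E'
from h import *
c=get("wrist"); cv2.imwrite("pics/w3.png",c["frame"][150:480])
s,R,p=st(); print(R.round(3),p)
c=get("side"); cv2.imwrite("pics/s3.png",cv2.resize(c["frame"][180:400,250:450],None,fx=2.7,fy=2.7))
E
```

```text
clock: 5.45
eef_pos: [0.5443, 0.1398, 0.0487]
ee_rot: [0.574, 0.414, 0.573, -0.414]
ft_force: [0.4, 0.1, 0.9]
finger_gap: 0.088
[[ 0.001  0.949  0.315]
 [ 0.     0.315 -0.949]
 [-1.     0.001  0.   ]] [0.5441232  0.13978963 0.04854942]
```

View pics/w3.png

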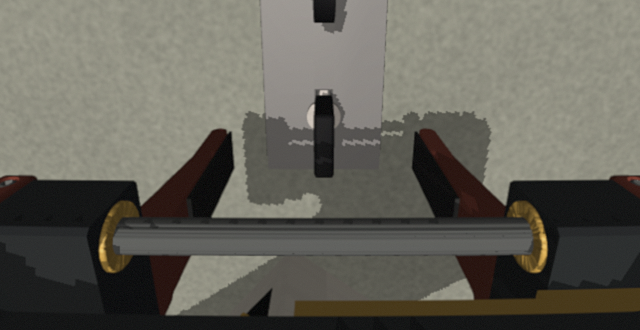

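View pics/s3.png

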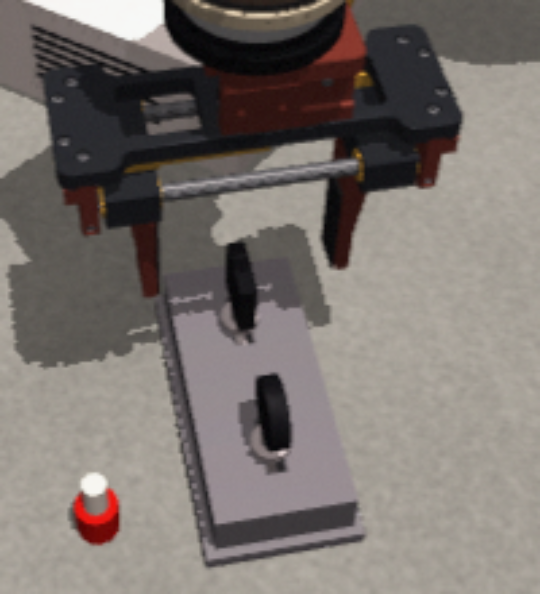

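Run:
```python
from h import *
c=get("wrist")
f=np.clip(c["frame"][230:340,290:360].astype(float)*2,0,255).astype(np.uint8)
cv2.imwrite("pics/z5.png",cv2.resize(f,None,fx=5,fy=5,interpolation=cv2.INTER_NEAREST))
```

```text
(no output)
```

View pics/z5.png

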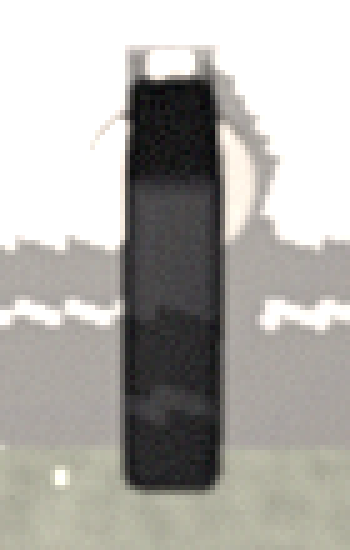

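Run:
```python
from h import *
c=get("wrist"); cr=lambda a:np.array(a)/5+[290,230]-.5
s,R,p=st()
P=onz(c,cr([[130,180],[216,180],[217,490],[125,490]]),.082); print(P.mean(0),[np.linalg.norm(P[i]-P[(i+1)%4]).round(4) for i in range(4)],(R.T@(P-p).T).T.round(4), (R.T@(P.mean(0)-p)).round(4))
```

```text
[0.54311356 0.14192338 0.082     ] [np.float64(0.008), np.float64(0.0324), np.float64(0.009), np.float64(0.0324)] [[-0.0339 -0.0039 -0.0185]
 [-0.0339  0.0041 -0.0185]
 [-0.0339  0.0044  0.0139]
 [-0.0339 -0.0046  0.0139]] [-0.0339 -0.     -0.0023]
```

```bash
python3 -m handwheel '[[[0,0,-2],0,1],[[0,0,0],0,-1],[[0,0,0],0,-1],[[0,0,0],0,-1],[[0,0,0],0,-1],[[0,0,0],0,-1],[[0,0,0],0,-1],[[0,0,0],0,-1],[[0,0,0],0,-1],[[0,0,0],0,-1]]' 40
python3 - <<'E'
from h import *
s,R,p=st(); print(R.round(3),p,s["moment"],s["ft_force"])
E
```

```text
clock: 6.9
eef_pos: [0.5432, 0.1417, 0.0479]
ee_rot: [0.573, 0.414, 0.573, -0.414]
ft_force: [-0.1, 0.4, -0.5]
finger_gap: 0.0092
[[ 0.     0.949  0.315]
 [-0.     0.315 -0.949]
 [-1.     0.     0.   ]] [0.54317892 0.14168835 0.04794342] [ 0.00985631 -0.10988013  0.03180097] [-0.13154389  0.42564016 -0.53038096]
```

```bash
python3 -m handwheel '[[[-6,0,0],0,-1],[[-10,0,0],0,-1],[[-14,0,0],0,-1],[[-20,0,0],0,-1],[[-25,0,0],0,-1],[[-25,0,0],0,-1],[[-25,0,0],0,-1],[[0,0,0],0,-1],[[0,0,0],0,-1],[[0,0,0],0,-1]]'
python3 - <<'E'
from h import *
s,R,p=st(); print(R.round(3),p,s["moment"],s["ft_force"])
c=get("wrist"); cv2.imwrite("pics/w4.png",c["frame"])
c=get("side"); cv2.imwrite("pics/s4.png",c["frame"])
print(proj(c,[p+[0,0,.0187],p+[0,0,.0187-.053]]))
cv2.imwrite("pics/s4z.png",cv2.resize(c["frame"][170:320,270:420],None,fx=4,fy=4))
c=get("top"); cv2.imwrite("pics/t4.png",c["frame"])
E
```

```text
clock: 8.15
eef_pos: [0.5425, 0.1414, 0.172]
ee_rot: [0.573, 0.413, 0.574, -0.414]
ft_force: [0.0, -1.2, -0.5]
finger_gap: 0.0086
[[-0.002  0.949  0.315]
 [-0.     0.315 -0.949]
 [-1.    -0.002 -0.   ]] [0.54248408 0.14144574 0.17196299] [-0.04680345 -0.17212307 -0.01052702] [ 0.00292388 -1.18689663 -0.47341488]
[[342.55184601 222.38203154]
 [341.22979547 251.0221932 ]]
```

View pics/w4.png

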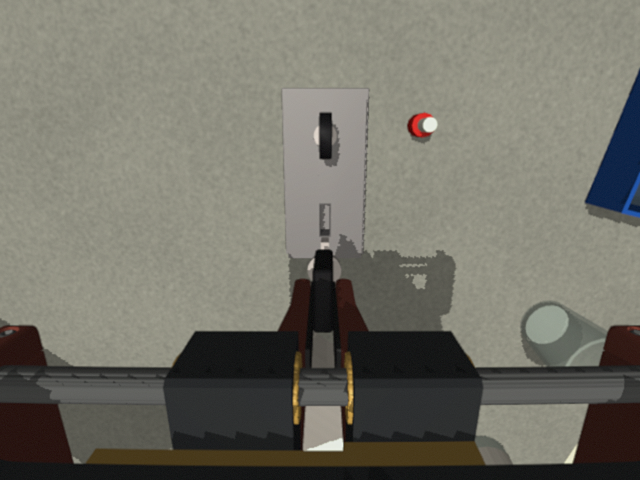

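View pics/s4z.png

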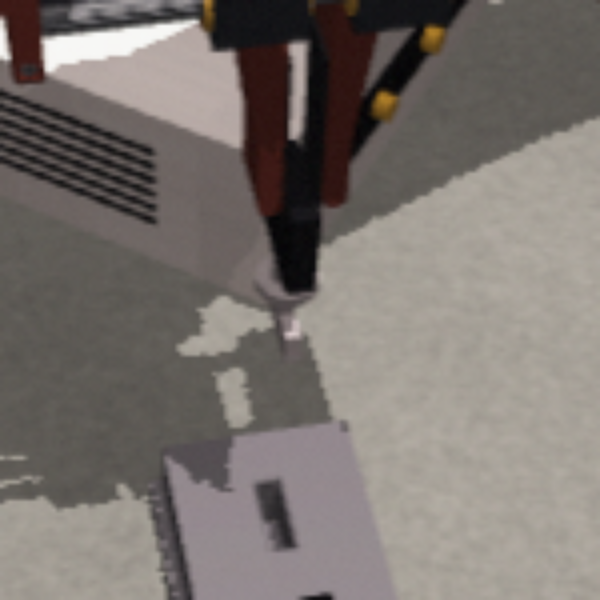

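Run:
```python
from h import *
c=get("wrist"); s,R,p=st()
f=c["frame"][195:345,285:365]
g=np.clip(cv2.resize(f,None,fx=5,fy=5,interpolation=cv2.INTER_CUBIC).astype(float)*1.6,0,255).astype(np.uint8)
T=lambda a:p+(R@np.array(a,float).T).T/1000
G=-18.7
pts=[[G+53,-2.5,-13],[G+53,2.5,-13],[G+41,-2.5,-13],[G+41,2.5,-13],[G+17,-5,-17],[G+17,5,-17],[G-17,-5,-17],[G-17,5,-17],[G-17,-5,17],[G-17,5,17]]
for q in proj(c,T(pts)):
    q=(q-[285,195]+.5)*5; cv2.circle(g,tuple(int(v) for v in q),3,(0,0,255),-1)
cv2.imwrite("pics/z6.png",g)
```

```text
(no output)
```

View pics/z6.png

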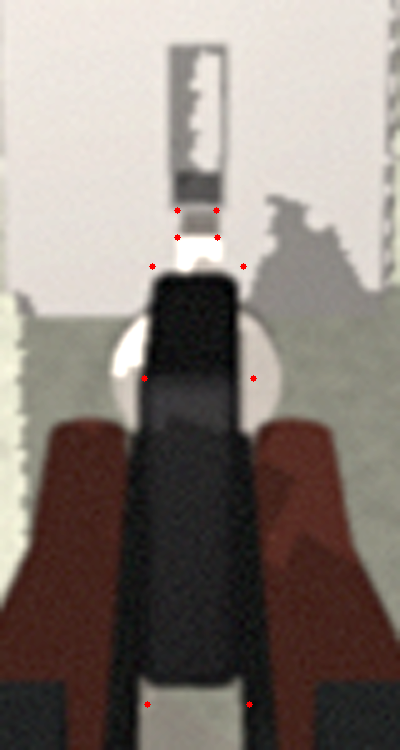

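```bash
python3 -m handwheel '[[[0,-8.6,30],0,-1],[[0,-9,45],0,-1],[[0,-9,45],9.8,-1],[[0,0,45],9.9,-1],[[0,0,45],9.9,-1],[[0,0,43],9.8,-1],[[0,0,0],0,-1],[[0,0,0],0,-1],[[0,0,0],0,-1],[[0,0,0],0,-1]]'
python3 - <<'E'
from h import *
s,R,p=st(); y=np.degrees(np.arctan2(R[1,1],R[0,1])); print(R.round(3),p,y)
print("tool delta", R.T@(np.array([.5714,-.1158,p[2]])-p))
E
```

```text
clock: 9.6
eef_pos: [0.5532, -0.1111, 0.1729]
ee_rot: [0.401, 0.582, 0.401, -0.582]
ft_force: [-0.0, 0.5, 0.1]
finger_gap: 0.0091
[[ 0.     0.934 -0.357]
 [ 0.    -0.357 -0.934]
 [-1.    -0.    -0.   ]] [ 0.55316363 -0.11105396  0.1729292 ] -20.9029177274341
tool delta [-1.50291719e-06  1.87294876e-02 -2.07279090e-03]
```

```bash
python3 -m handwheel '[[[0,10,-1],0,-1],[[0,8.7,-1.1],0,-1],[[10,0,0],0,-1],[[15,0,0],0,-1],[[8,0,0],0,-1],[[0,0,0],0,-1],[[0,0,0],0,-1],[[0,0,0],0,-1],[[0,0,0],0,-1],[[0,0,0],0,-1]]'
cat > look.py <<'E'
from h import *
import sys
c=get("wrist"); s,R,p=st(); y=np.degrees(np.arctan2(R[1,1],R[0,1])); print(p.round(4),y.round(2),s["ft_force"].round(2),s["moment"].round(3),s["clock"])
f=c["frame"][180:290,275:375]
g=np.clip(cv2.resize(f,None,fx=5.4,fy=5.4,interpolation=cv2.INTER_NEAREST).astype(float)*1.3,0,255).astype(np.uint8)
cv2.imwrite(f"pics/{sys.argv[1]}.png",g)
E
python3 look.py k1
```

```text
clock: 10.85
eef_pos: [0.5713, -0.117, 0.1402]
ee_rot: [0.4, 0.583, 0.4, -0.583]
ft_force: [-0.1, -0.1, -0.9]
finger_gap: 0.0085
[ 0.5712 -0.117   0.1401] -21.03 [ 0.4  -0.38 -0.31] [ 0.015 -0.065 -0.003] 10.9
```

View pics/k1.png

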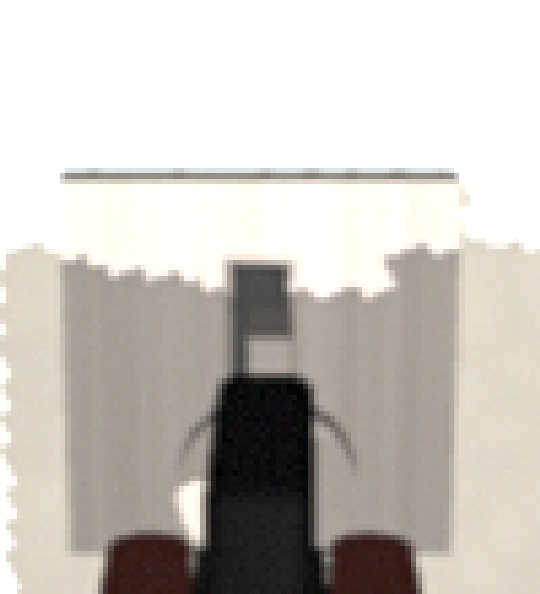

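```bash
cat > fit.py <<'E'
from h import *
import sys
# args: slotL slotR slotTop wingL wingR wingBottom tipz  (crop px)
a=[float(v) for v in sys.argv[1:]]
c=get("wrist"); s,R,p=st()
cr=lambda u,v:[u/5.4+275-.5,v/5.4+180-.5]
t=lambda uv,z:R.T@(onz(c,[uv],z)[0]-p)*1000
L,Rr=t(cr(a[0],a[2]),.095),t(cr(a[1],a[2]),.095)
l,r=t(cr(a[3],a[5]),a[6]),t(cr(a[4],a[5]),a[6])
print("slot",L.round(2),Rr.round(2),"wing",l.round(2),r.round(2))
print("move dy",((L+Rr)/2-(l+r)/2)[1].round(2),"dz",(L[2]+14-(l[2]+13)).round(2),"wing width",(r-l)[1],"slot",(Rr-L)[1])
E
python3 fit.py 230 291 263 248 291 308 .1041
```

```text
slot [ 45.07  -4.07 -15.49] [ 45.07   3.54 -15.49] wing [ 35.97  -1.77 -12.25] [ 35.97   3.42 -12.26]
move dy -1.09 dz -2.23 wing width 5.196991287657385 slot 7.614061300081623
```

```bash
python3 -m handwheel '[[[0,-1.1,-2.2],0,-1],[[3,0,0],0,-1],[[2.5,0,0],0,-1],[[0,0,0],0,-1],[[0,0,0],0,-1],[[0,0,0],0,-1],[[0,0,0],0,-1],[[0,0,0],0,-1],[[0,0,0],0,-1],[[0,0,0],0,-1]]'
python3 look.py k2
```

```text
clock: 12.2
eef_pos: [0.571, -0.1145, 0.1345]
ee_rot: [-0.4, -0.583, -0.4, 0.583]
ft_force: [-0.6, -0.6, -0.8]
finger_gap: 0.0087
[ 0.571  -0.1145  0.1344] -21.03 [-0.36 -0.27 -0.4 ] [-0.045 -0.068  0.012] 12.25
```

View pics/k2.png

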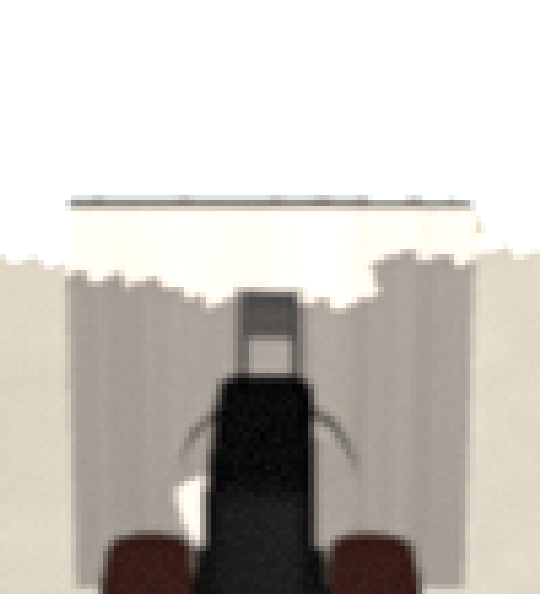

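```bash
python3 fit.py 239 301 292 248 291 308 .0985
```

```text
slot [ 39.44  -2.89 -13.31] [ 39.44   4.7  -13.31] wing [ 35.94  -1.77 -12.28] [ 35.94   3.43 -12.28]
move dy 0.07 dz -0.03 wing width 5.196291042849362 slot 7.588637047857267
```

```bash
python3 -m handwheel '[[[1,0,0],0,-1],[[1,0,0],0,-1],[[1,0,0],0,-1],[[1,0,0],0,-1],[[1,0,0],0,-1],[[1,0,0],0,-1],[[1,0,0],0,-1],[[0,0,0],0,-1],[[0,0,0],0,-1],[[0,0,0],0,-1]]'
python3 look.py k3
```

```text
clock: 13.55
eef_pos: [0.571, -0.1145, 0.1275]
ee_rot: [0.4, 0.583, 0.4, -0.583]
ft_force: [-0.5, 0.4, -1.2]
finger_gap: 0.0091
[ 0.571  -0.1145  0.1275] -21.03 [-0.94  0.15 -1.01] [-0.047 -0.006 -0.011] 13.6
```

View pics/k3.png

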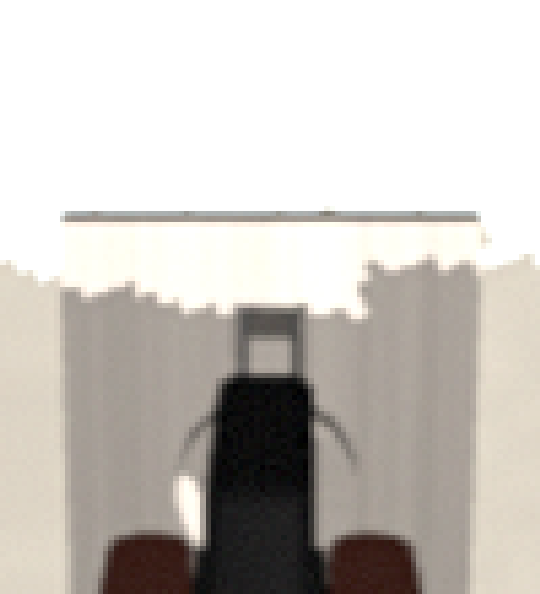

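```bash
python3 -m handwheel '[[[1.8,0,0],0,-1],[[1.8,0,0],0,-1],[[1.8,0,0],0,-1],[[1.8,0,0],0,-1],[[1.8,0,0],0,-1],[[1.8,0,0],0,-1],[[1.8,0,0],0,-1],[[1.8,0,0],0,-1],[[1.6,0,0],0,-1],[[0,0,0],0,-1]]'
python3 -c "
from h import *
s,R,p=st();print(p,s['ft_force'],s['moment'])"
```

```text
clock: 14.85
eef_pos: [0.5709, -0.1145, 0.1113]
ee_rot: [-0.4, -0.583, -0.4, 0.583]
ft_force: [0.1, -0.7, 0.5]
finger_gap: 0.009
[ 0.57087289 -0.1144895   0.11128036] [ 0.08541159 -0.67886928  0.45214616] [-0.05198407 -0.05292484 -0.04698818]
```

```bash
python3 -m handwheel '[[[1,0,0],0,-1],[[1,0,0],0,-1],[[0.6,0,0],0,-1],[[0.3,0,0],0,-1],[[0.3,0,0],0,-1],[[0,0,0],0,-1],[[0,0,0],0,-1],[[0,0,0],0,-1],[[0,0,0],0,-1],[[0,0,0],0,-1]]'
python3 -c "
from h import *
s,R,p=st();print(p,s['ft_force'],s['moment'])"
```

```text
clock: 16.1
eef_pos: [0.571, -0.1145, 0.1083]
ee_rot: [0.4, 0.583, 0.4, -0.583]
ft_force: [-0.1, 0.6, -0.4]
finger_gap: 0.009
[ 0.57098623 -0.11453172  0.10827113] [-0.13687892  0.60733692 -0.39028331] [-0.02843833 -0.04219365 -0.00577773]
```

```bash
python3 -m handwheel '[[[0.4,0,0],0,-1],[[0,0,0],0,-1],[[0.4,0,0],0,-1],[[0,0,0],0,-1],[[0,0,0],0,-1],[[0,0,0],0,-1],[[0,0,0],0,-1],[[0,0,0],0,-1],[[0,0,0],0,-1],[[0,0,0],0,-1]]'
python3 - <<'E'
from h import *
s,R,p=st();print(p,s['ft_force'],s['moment'])
c=get("side"); cv2.imwrite("pics/s5.png",cv2.resize(c["frame"][60:220,240:420],None,fx=4,fy=4,interpolation=cv2.INTER_CUBIC))
E
```

```text
clock: 17.35
eef_pos: [0.5713, -0.1146, 0.1078]
ee_rot: [0.401, 0.583, 0.4, -0.583]
ft_force: [-0.5, -0.5, 5.9]
finger_gap: 0.0087
[ 0.57133506 -0.11460536  0.10779012] [-0.54928199 -0.5382906   5.85787412] [-0.13984728 -0.11106866 -0.0003656 ]
```

View pics/s5.png

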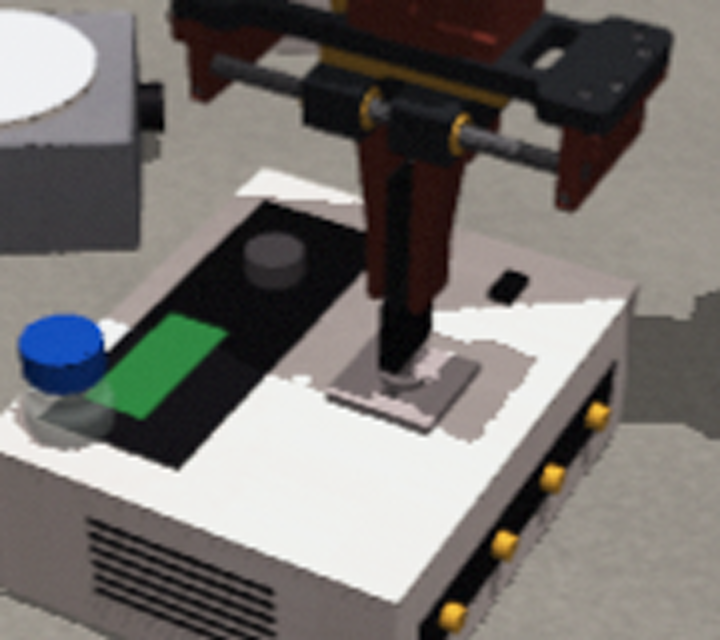

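```bash
python3 -m handwheel '[[[-0.3,0,0],0,-1],[[0,0,0],2,-1],[[0,0,0],2,-1],[[0,0,0],2,-1],[[0,0,0],3,-1],[[0,0,0],3,-1],[[0,0,0],3,-1],[[0,0,0],3,-1],[[0,0,0],2,-1],[[0,0,0],0,-1]]'
cat > f.py <<'E'
from h import *
import time
s,R,p=st();y=np.degrees(np.arctan2(R[1,1],R[0,1]))
print(p.round(4),"turned",(-21.03-y).round(2),"F tool",(R.T@s['ft_force']).round(2),"M tool",(R.T@s['moment']).round(3),"Mraw",s['moment'].round(3),s["clock"],s["finger_gap"])
E
python3 f.py
```

```text
clock: 18.65
eef_pos: [0.571, -0.1147, 0.1078]
ee_rot: [-0.293, -0.644, -0.293, 0.644]
ft_force: [0.8, -1.3, 5.1]
finger_gap: 0.0092
[ 0.571  -0.1147  0.1078] turned 20.06 F tool [-5.07  1.44  0.41] M tool [-0.087 -0.233  0.251] Mraw [-0.341 -0.036  0.087] 18.65 0.009151838995793238
```

```bash
python3 -m handwheel '[[[-0.5,0,0],0,-1],[[0,0,0],2,-1],[[0,0,0],2,-1],[[0,0,0],2,-1],[[0,0,0],3,-1],[[0,0,0],3,-1],[[0,0,0],3,-1],[[0,0,0],3,-1],[[0,0,0],2,-1],[[0,0,0],0,-1]]'
python3 f.py
```

```text
clock: 19.9
eef_pos: [0.5708, -0.1144, 0.108]
ee_rot: [-0.177, -0.685, -0.177, 0.685]
ft_force: [1.2, -0.9, -1.0]
finger_gap: 0.009
[ 0.5708 -0.1144  0.108 ] turned 40.01 F tool [ 0.97  1.38 -0.65] M tool [0.016 0.119 0.286] Mraw [-0.193 -0.243 -0.016] 19.9 0.00895728164448746
```

```bash
cat > f.py <<'E'
from h import *
import sys
n=int(sys.argv[1]) if len(sys.argv)>1 else 5
F=[];M=[];E=[]
for i in range(n):
    camera("wrist"); s,R,p=st(); F.append(R.T@s['ft_force']);M.append(R.T@s['moment']);E.append(s['joint_efforts'][6])
y=np.degrees(np.arctan2(R[1,1],R[0,1]))
print(p.round(4),"turned",(-21.03-y).round(2),"F",np.mean(F,0).round(2),"M",np.mean(M,0).round(3),"sd",np.std(M,0).round(3),"E7",np.round(E,4),"gap",s["finger_gap"],s["clock"],"q7",s["q"][6].round(3))
E
python3 f.py 5
```

```text
[ 0.5708 -0.1144  0.108 ] turned 39.98 F [ 1.83  1.05 -0.62] M [-0.012  0.118  0.28 ] sd [0.025 0.009 0.021] E7 [-0.1348 -0.0583 -0.03   -0.0203 -0.0177] gap 0.009293139745069245 20.15 q7 -1.066
```

```bash
python3 -m handwheel '[[[0,0,0],1.5,-1],[[0,0,0],1.5,-1],[[0,0,0],1.5,-1],[[0,0,0],1.5,-1],[[0,0,0],1,-1],[[0,0,0],1,-1],[[0,0,0],0,-1],[[0,0,0],0,-1],[[0,0,0],0,-1],[[0,0,0],0,-1]]'
python3 f.py 2
python3 -m handwheel '[[[0,0,0],1,-1],[[0,0,0],1,-1],[[0,0,0],1,-1],[[0,0,0],1,-1],[[0,0,0],1,-1],[[0,0,0],0,-1],[[0,0,0],0,-1],[[0,0,0],0,-1],[[0,0,0],0,-1],[[0,0,0],0,-1]]'
python3 f.py 2
```

```text
clock: 21.4
eef_pos: [0.5709, -0.1145, 0.1082]
ee_rot: [-0.129, -0.695, -0.129, 0.695]
ft_force: [1.2, 0.5, -3.8]
finger_gap: 0.009
[ 0.5709 -0.1145  0.1082] turned 48.0 F [3.54 1.16 0.03] M [-0.037  0.196  0.146] sd [0.043 0.002 0.022] E7 [-0.0202 -0.0204] gap 0.008615051508752546 21.5 q7 -1.191
clock: 22.75
eef_pos: [0.571, -0.1145, 0.1083]
ee_rot: [0.098, 0.7, 0.098, -0.7]
ft_force: [1.4, -0.6, -2.1]
finger_gap: 0.0091
[ 0.571  -0.1145  0.1083] turned 53.0 F [ 2.45  1.09 -0.84] M [0.005 0.248 0.122] sd [0.031 0.038 0.011] E7 [-0.0228 -0.0229] gap 0.00899811503311241 22.85 q7 -1.27
```

```bash
python3 -m handwheel '[[[0,0,0],1,-1],[[0,0,0],1,-1],[[0,0,0],1,-1],[[0,0,0],1,-1],[[0,0,0],1,-1],[[0,0,0],0,-1],[[0,0,0],0,-1],[[0,0,0],0,-1],[[0,0,0],0,-1],[[0,0,0],0,-1]]'
python3 f.py 2
```

```text
clock: 24.1
eef_pos: [0.571, -0.1146, 0.1083]
ee_rot: [0.068, 0.704, 0.068, -0.704]
ft_force: [1.7, -0.2, -1.8]
finger_gap: 0.0088
[ 0.571  -0.1145  0.1082] turned 58.0 F [ 1.96  0.88 -1.26] M [-0.057  0.308  0.128] sd [0.037 0.019 0.033] E7 [-0.0238 -0.0239] gap 0.008881179541368104 24.2 q7 -1.348
```

```bash
python3 -m handwheel '[[[0,0,0],1,-1],[[0,0,0],1,-1],[[0,0,0],1,-1],[[0,0,0],1,-1],[[0,0,0],1,-1],[[0,0,0],0,-1],[[0,0,0],0,-1],[[0,0,0],0,-1],[[0,0,0],0,-1],[[0,0,0],0,-1]]'
python3 f.py 2
```

```text
clock: 25.45
eef_pos: [0.5709, -0.1146, 0.1082]
ee_rot: [-0.037, -0.706, -0.037, 0.706]
ft_force: [2.0, -0.2, -2.6]
finger_gap: 0.0091
[ 0.571  -0.1145  0.1082] turned 63.0 F [ 1.98  0.39 -1.5 ] M [-0.037  0.362  0.158] sd [0.02  0.017 0.025] E7 [-0.0327 -0.0328] gap 0.008855888769759342 25.55 q7 -1.426
```

```bash
python3 -m handwheel '[[[0,0,0],1,-1],[[0,0,0],1,-1],[[0,0,0],1,-1],[[0,0,0],1,-1],[[0,0,0],0,-1],[[0,0,0],0,-1],[[0,0,0],0,-1],[[0,0,0],0,-1],[[0,0,0],0,-1],[[0,0,0],0,-1]]'
python3 f.py 2
```

```text
clock: 26.8
eef_pos: [0.571, -0.1145, 0.1083]
ee_rot: [0.012, 0.707, 0.012, -0.707]
ft_force: [1.4, -0.8, -1.0]
finger_gap: 0.0091
[ 0.5709 -0.1146  0.1082] turned 67.0 F [ 1.71  0.79 -2.05] M [-0.093  0.417  0.158] sd [0.022 0.002 0.028] E7 [-0.0727 -0.0727] gap 0.008729162101707502 26.9 q7 -1.489
```

```bash
python3 -m handwheel '[[[0,0,0],1,-1],[[0,0,0],1,-1],[[0,0,0],1,-1],[[0,0,0],1,-1],[[0,0,0],0,-1],[[0,0,0],0,-1],[[0,0,0],0,-1],[[0,0,0],0,-1],[[0,0,0],0,-1],[[0,0,0],0,-1]]'
python3 f.py 2
```

```text
clock: 28.15
eef_pos: [0.571, -0.1145, 0.1082]
ee_rot: [-0.013, 0.707, -0.013, -0.707]
ft_force: [1.1, -0.9, -2.0]
finger_gap: 0.0088
[ 0.5709 -0.1145  0.1082] turned 71.0 F [ 1.83  0.45 -1.43] M [-0.101  0.51   0.092] sd [0.041 0.016 0.004] E7 [-0.1209 -0.1209] gap 0.009037746388303913 28.25 q7 -1.552
```

```bash
python3 -m handwheel '[[[0,0,0],1,-1],[[0,0,0],1,-1],[[0,0,0],0,-1],[[0,0,0],0,-1],[[0,0,0],0,-1],[[0,0,0],0,-1],[[0,0,0],0,-1],[[0,0,0],0,-1],[[0,0,0],0,-1],[[0,0,0],0,-1]]'
python3 f.py 2
```

```text
clock: 29.5
eef_pos: [0.571, -0.1145, 0.1082]
ee_rot: [-0.025, 0.707, -0.025, -0.707]
ft_force: [1.1, -1.7, -1.0]
finger_gap: 0.009
[ 0.5709 -0.1145  0.1082] turned 73.0 F [ 1.82 -0.15 -1.86] M [-0.16   0.489  0.143] sd [0.001 0.057 0.036] E7 [-0.1472 -0.147 ] gap 0.008942143840593034 29.6 q7 -1.583
```

```bash
python3 -m handwheel '[[[0,0,0],-3,-1],[[0,0,0],-5,-1],[[0,0,0],-7,-1],[[0,0,0],-7,-1],[[0,0,0],-7,-1],[[0,0,0],-7,-1],[[0,0,0],-7,-1],[[0,0,0],-7,-1],[[0,0,0],-6,-1],[[0,0,0],-4,-1]]'
python3 f.py 2
python3 -m handwheel '[[[0,0,0],-4,-1],[[0,0,0],-4,-1],[[0,0,0],-3,-1],[[0,0,0],-2,-1],[[0,0,0],-1,-1],[[0,0,0],-1,-1],[[0,0,0],0,-1],[[0,0,0],0,-1],[[0,0,0],0,-1],[[0,0,0],0,-1]]'
python3 f.py 2
```

```text
clock: 30.85
eef_pos: [0.5705, -0.1145, 0.1083]
ee_rot: [-0.332, -0.624, -0.333, 0.624]
ft_force: [-0.0, -0.6, 0.3]
finger_gap: 0.0092
[ 0.5706 -0.1146  0.1082] turned 12.98 F [0.79 0.8  0.15] M [0.032 0.029 0.172] sd [0.003 0.012 0.022] E7 [-0.4809  0.7618] gap 0.00868254391853598 30.95 q7 -0.643
clock: 32.2
eef_pos: [0.5709, -0.1145, 0.1082]
ee_rot: [-0.41, -0.576, -0.41, 0.576]
ft_force: [0.9, -0.7, -0.7]
finger_gap: 0.0088
[ 0.5709 -0.1145  0.1082] turned -1.99 F [ 0.32 -0.12 -0.13] M [ 0.024 -0.18   0.098] sd [0.074 0.031 0.048] E7 [0.0161 0.0167] gap 0.008813159852980899 32.3 q7 -0.41
```

```bash
python3 -m handwheel '[[[0,0,0],1,-1],[[0,0,0],1,-1],[[0,0,0],0,-1],[[-0.5,0,0],0,-1],[[-0.5,0,0],0,-1],[[-0.5,0,0],0,-1],[[-0.5,0,0],0,-1],[[-0.5,0,0],0,-1],[[-0.5,0,0],0,-1],[[0,0,0],0,-1]]'
python3 f.py 2
```

```text
clock: 33.55
eef_pos: [0.571, -0.1145, 0.1113]
ee_rot: [0.4, 0.583, 0.4, -0.583]
ft_force: [-0.1, -0.4, -0.5]
finger_gap: 0.0092
[ 0.571  -0.1145  0.1113] turned -0.0 F [ 0.91 -0.6  -0.4 ] M [ 0.    -0.018  0.104] sd [0.004 0.027 0.042] E7 [0.001  0.0004] gap 0.008891686820474115 33.65 q7 -0.439
```

```bash
python3 -m handwheel '[[[-0.3,0,0],0,-1],[[-0.3,0,0],0,-1],[[-0.3,0,0],0,-1],[[-0.3,0,0],0,-1],[[-0.3,0,0],0,-1],[[0,0,0],0,-1],[[0,0,0],0,-1],[[0,0,0],0,-1],[[0,0,0],0,-1],[[0,0,0],0,-1]]'
python3 f.py 2
```

```text
clock: 34.9
eef_pos: [0.5709, -0.1145, 0.1128]
ee_rot: [-0.4, -0.583, -0.4, 0.583]
ft_force: [-0.5, -0.4, -1.4]
finger_gap: 0.0092
[ 0.5709 -0.1146  0.1127] turned 0.01 F [ 1.17 -0.01  0.32] M [-0.02  -0.002  0.068] sd [0.    0.014 0.023] E7 [0.0001 0.    ] gap 0.009004402450230842 35.0 q7 -0.438
```

```bash
python3 -m handwheel '[[[-1,0,0],0,-1],[[-2,0,0],0,-1],[[-3,0,0],0,-1],[[-5,0,0],0,-1],[[-8,0,0],0,-1],[[-10,0,0],0,-1],[[-15,0,0],0,-1],[[-15,0,0],0,-1],[[0,0,0],0,-1],[[0,0,0],0,-1]]'
python3 f.py 1
python3 - <<'E'
from h import *
c=get("wrist"); f=c["frame"]; cv2.imwrite("pics/w6.png",f)
s,R,p=st(); print((R.T@(np.array([.5432,.1417,p[2]])-p)*1000).round(1), p)
E
```

```text
clock: 36.25
eef_pos: [0.5708, -0.1146, 0.1716]
ee_rot: [-0.4, -0.583, -0.4, 0.583]
ft_force: [0.3, -0.8, -1.3]
finger_gap: 0.009
[ 0.5706 -0.1145  0.1713] turned -0.0 F [1.09 0.32 0.81] M [-0.014 -0.017 -0.025] sd [0. 0. 0.] E7 [0.0008] gap 0.008875232322236937 36.3 q7 -0.409
[ 1.000e-01 -1.175e+02 -2.294e+02] [ 0.57056603 -0.11453422  0.17119698]
```

View pics/w6.png

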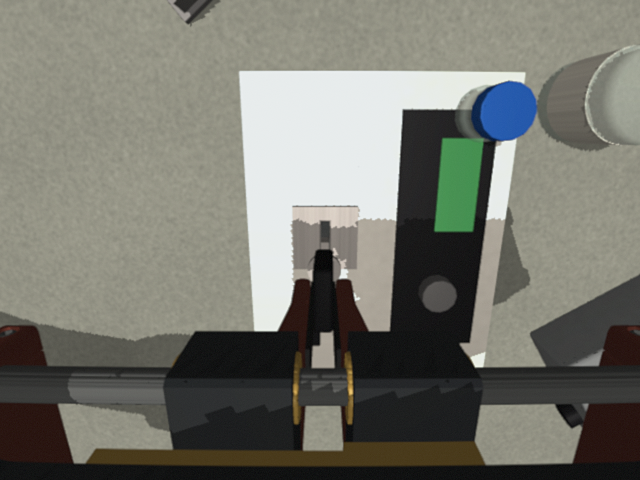

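```bash
python3 -m handwheel '[[[0,-15,-30],0,-1],[[0,-25,-50],0,-1],[[0,-27.5,-52],0,-1],[[0,-27,-52],0,-1],[[0,-23,-45.4],0,-1],[[0,0,0],-9.9,-1],[[0,0,0],-9.9,-1],[[0,0,0],-9.8,-1],[[0,0,0],-9.8,-1],[[0,0,0],0,-1]]'
python3 - <<'E'
from h import *
camera("wrist")
s,R,p=st(); y=np.degrees(np.arctan2(R[1,1],R[0,1])); print((R.T@(np.array([.5432,.1417,p[2]])-p)*1000).round(1), p,y)
E
```

```text
clock: 37.6
eef_pos: [0.5433, 0.1416, 0.1711]
ee_rot: [0.573, 0.414, 0.573, -0.414]
ft_force: [-0.6, 0.6, -1.3]
finger_gap: 0.009
[ 0.  -0.1 -0.2] [0.54338082 0.14156109 0.17124155] 18.145964933335936
```

```bash
python3 -m handwheel '[[[10,0,0],-0.2,-1],[[20,0,0],0,-1],[[25,0,0],0,-1],[[20,0,0],0,-1],[[12,0,0],0,-1],[[5,0,0],0,-1],[[0,0,0],0,-1],[[0,0,0],0,-1],[[0,0,0],0,-1],[[0,0,0],0,-1]]'
python3 look.py h1
python3 - <<'E'
from h import *
s,R,p=st(); y=np.degrees(np.arctan2(R[1,1],R[0,1])); print((R.T@(np.array([.5432,.1417,p[2]])-p)*1000).round(1), p,y)
E
```

```text
clock: 38.9
eef_pos: [0.5438, 0.1418, 0.0801]
ee_rot: [0.574, 0.413, 0.574, -0.413]
ft_force: [0.6, 0.7, -0.6]
finger_gap: 0.0088
[0.5438 0.1417 0.08  ] 18.56 [ 0.37  0.34 -1.2 ] [-0.02  -0.125 -0.105] 38.95
[-0.  -0.5 -0.2] [0.54375857 0.14171061 0.07999483] 18.563149198851672
```

View pics/h1.png

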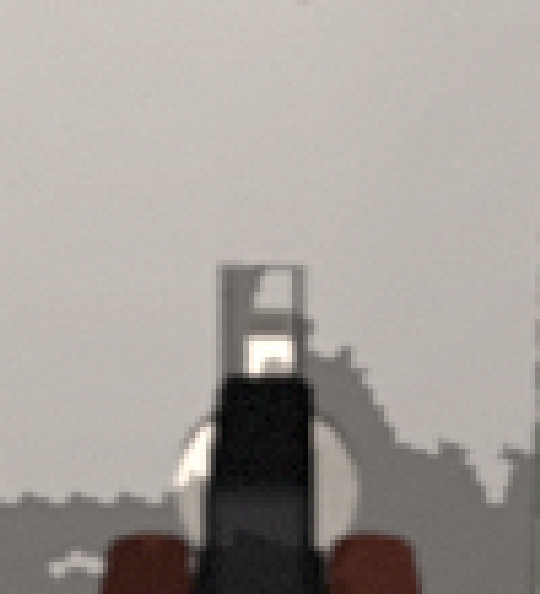

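```bash
sed -e 's/\.095)/.035)/g' -e 's/+14-/+15-/' fit.py > fith.py; python3 fith.py 220 304 266 248 293 309 .0441
```

```text
slot [ 44.94  -5.69 -15.47] [ 44.94   4.79 -15.47] wing [ 35.84  -2.14 -12.49] [ 35.84   3.3  -12.49]
move dy -1.02 dz -0.97 wing width 5.436986254603674 slot 10.484983299557154
```

```bash
python3 -m handwheel '[[[0,-0.8,-0.6],0,-1],[[3,0,0],0,-1],[[3,0,0],0,-1],[[2,0,0],0,-1],[[2,0,0],0,-1],[[2,0,0],0,-1],[[2,0,0],0,-1],[[2,0,0],0,-1],[[0,0,0],0,-1],[[0,0,0],0,-1]]'
python3 f.py 2
```

```text
clock: 40.25
eef_pos: [0.5427, 0.1421, 0.0638]
ee_rot: [0.574, 0.413, 0.574, -0.413]
ft_force: [0.2, -0.2, -0.8]
finger_gap: 0.009
[0.5427 0.1421 0.0638] turned -39.6 F [ 0.83  0.52 -0.16] M [ 0.034 -0.031  0.056] sd [0.037 0.055 0.006] E7 [-0.0002  0.0001] gap 0.008543263078537956 40.35 q7 -0.346
```

Entering freely (7 mm in, no force). Continue.

```bash
python3 -m handwheel '[[[2,0,0],0,-1],[[2.5,0,0],0,-1],[[2.5,0,0],0,-1],[[2.5,0,0],0,-1],[[2.5,0,0],0,-1],[[1.5,0,0],0,-1],[[1,0,0],0,-1],[[0.7,0,0],0,-1],[[0.3,0,0],0,-1],[[0,0,0],0,-1]]'
python3 f.py 2
```

```text
clock: 41.6
eef_pos: [0.5427, 0.142, 0.0483]
ee_rot: [0.574, 0.413, 0.574, -0.413]
ft_force: [0.5, -1.4, -0.2]
finger_gap: 0.0091
[0.5427 0.1421 0.0483] turned -39.6 F [ 0.94 -0.13 -0.47] M [ 0.018 -0.075  0.054] sd [0.025 0.005 0.026] E7 [-0.001  -0.0002] gap 0.00910506082571754 41.7 q7 -0.36
```

```bash
python3 -m handwheel '[[[0.3,0,0],0,-1],[[0.3,0,0],0,-1],[[0,0,0],0,-1],[[0,0,0],0,-1],[[0,0,0],0,-1],[[0,0,0],0,-1],[[0,0,0],0,-1],[[0,0,0],0,-1],[[0,0,0],0,-1],[[0,0,0],0,-1]]'
python3 f.py 2
```

```text
clock: 42.95
eef_pos: [0.5429, 0.1422, 0.0478]
ee_rot: [0.574, 0.413, 0.574, -0.413]
ft_force: [0.3, -0.6, 4.3]
finger_gap: 0.009
[0.5428 0.1422 0.0478] turned -39.6 F [-4.8   0.54  0.31] M [-0.029 -0.079  0.18 ] sd [0.    0.054 0.026] E7 [-0.0004 -0.0005] gap 0.008959745607968134 43.05 q7 -0.361
```

```bash
python3 -m handwheel '[[[-0.3,0,0],0,-0.5],[[0,0,0],0,0],[[0,0,0],0,0.5],[[0,0,0],0,0.8],[[0,0,0],0,0.8],[[0,0,0],0,0.8],[[0,0,0],0,0.8],[[0,0,0],0,0.8],[[0,0,0],0,0.8],[[0,0,0],0,0.8]]'
python3 -m handwheel '[[[-10,0,0],0,0.8],[[-20,0,0],0,0.8],[[-30,0,0],0,0.8],[[-30,0,0],0,0.8],[[-30,0,0],0,0.8],[[-30,0,0],0,0.8],[[-20,0,0],0,0.8],[[0,0,0],0,0.8],[[0,0,0],0,0.8],[[0,0,0],0,0.8]]'
python3 - <<'E'
from h import *
c=get("wrist"); cv2.imwrite("pics/w7.png",c["frame"])
c=get("top"); cv2.imwrite("pics/t7.png",c["frame"])
c=get("side"); cv2.imwrite("pics/s7.png",cv2.resize(c["frame"][60:400,240:440],None,fx=1.7,fy=1.7))
E
```

```text
clock: 44.3
eef_pos: [0.5427, 0.1421, 0.0479]
ee_rot: [0.574, 0.413, 0.574, -0.413]
ft_force: [0.1, -0.1, 0.1]
finger_gap: 0.0788
clock: 45.55
eef_pos: [0.5421, 0.1418, 0.2171]
ee_rot: [0.574, 0.412, 0.574, -0.413]
ft_force: [0.4, -0.8, 0.1]
finger_gap: 0.0787
```

View pics/w7.png

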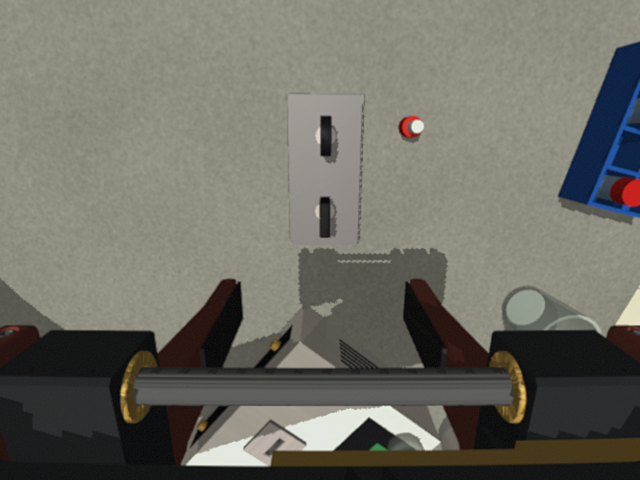

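View pics/s7.png

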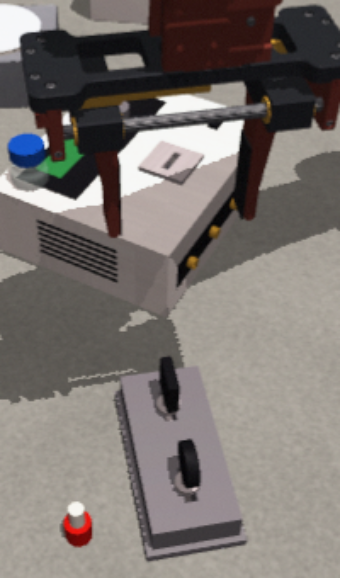

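Run:
```python
from h import *
c=get("wrist"); s,R,p=st(); g=c["frame"].max(2)
print(manip.read_state()["clock"])
s0=cv2.imread("pics/side0.png"); s1=get("side")["frame"]
for im in (s0,s1):
    h=im.max(2); 
    for (x0,x1,y0,y1) in [(330,350,265,306),(340,362,312,352)]:
        ys,xs=np.nonzero(h[y0:y1,x0:x1]<45); print(len(xs),(xs.mean()+x0).round(2),(ys.mean()+y0).round(2),xs.min()+x0,xs.max()+x0,ys.min()+y0,ys.max()+y0)
```

```text
45.75
276 338.75 286.02 333 344 270 305
274 350.56 332.58 345 356 319 351
279 339.0 285.87 334 344 270 305
264 350.55 332.64 345 356 319 351
```

```bash
python3 -c "
from station import manip
manip.job_done(); print(manip.read_state()['clock'])"
```

```text
the job is handed in; nothing more can be done
the job is handed in; nothing more can be done
```

I ran the whole sequence with the square-bowed key and handed the job in at about 46 s of the 72 s allowed. No verdict was reported.

- **Insertion:** the collar came to rest on the plate at about 6 N, with the tool at the height expected for fully home.
- **Turn:** I turned the key 73° clockwise. The last-joint torque rose from a free-running 0.024 N m to 0.147 N m. That implies the contact was pressed about 0.12 rad, more than the 0.07 rad needed and short of the 0.16 rad solid stop. It was held there for more than 1 s.
- **Return:** I turned the key back 2° past home, then to home, drew it out without resistance and lowered it into its own slot. The collar touched the holder at about 5 N. I then released it and raised the arm clear.

**Last checks:**
- In the side camera, the square key is within 0.3 px of its starting position and the round-bowed key within 0.1 px; both stand upright.
- The jar and hose nut look undisturbed by eye. I did not measure them.
- The contact and rotor angles are hidden, so they are inferred from torque and turn angle. I estimate the rotor was left at about 0.1 rad, under the 0.2 rad limit.

**Disagreements:** the top and wrist cameras differed by up to 4 mm on the key's position, and at the first look above the keyhole the wing tip was about 1 mm to the side and 2 mm along the slot off line. I corrected both by lining the wing tip up with each slot in the wrist camera.

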